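# Put the ink away and hasp the box shut

## Robot

A 6-joint arm with a two-finger parallel gripper is mounted at the origin on a cart in front of the work surface, level with it; the furniture and walls round the work are solid. World frame = base frame: x ahead of the robot, y to its left, z up, the work surface at z = 0. Lengths are in m, angles in rad, forces in N, time in s.
With the tool pointing down it reaches from about 0.3 to 0.775 m from the base axis. Payload 14.6 kg.
Tool frame: the origin (TCP) lies on the centre line of the jaws, within the pads' length; the fingertips stand 11 mm ahead of it and the grasp point (between the pads) lies 8 mm behind it; z points along the fingers, y is the line along which they close (so a half turn about z gives the same grasp; the last joint's range is limited). The gripper opens to 85 mm and grips with 20 to 120 N. Pads are 22 mm wide; open, the fingers measure 114 mm over their backs; the gripper's body (76 mm by 85 mm) begins 54 mm behind the grasp point. The pads swing forward as they close: fully open they stand 13 mm farther back than shut.
Start: joints at [1.091, 0.3, 1.521, -0, 1.321, -0.067], TCP at [0.221, 0.504, 0.242] pointing down, gripper open.
Joint ranges: [-3.03, 3.03], [-0.79, 2.21], [0.23, 2.52], [-1.04, 4.18], [0, 3.07], [-2.55, 2.55]. Speed limits (rad/s): [2.22, 2.22, 2.57, 3.14, 3.14, 3.14].

## Interface

Orientations are given as a unit quaternion [w, x, y, z].
In Python, from rig import * gives the robot as it stands. The module is installed in compiled form; this text tells all that it offers.
- The arm moves only by the tool jog_arm, never from a script. Its argument "targets" is a list of rows, each a list of 5 numbers: the shift along the tool's x, y, z in mm, then the turn about the tool's z in degrees, then the closure, from 0 (fully open) to 1 (shut). In form: [[x, y, z, yaw, jaw], ...]. A call has 1 to 12 rows; each row is the pose to reach, as a shift and turn from the pose commanded when the call began, along the tool's axes at that moment; what a row does not reach only later rows make up. A row lasts 1/10 s, in which the tool goes at most 50 mm and 8.59 degrees, less where a joint would pass 70% of its speed; a pose out of reach is approached as far as the arm can. A call with a gripper value outside its range is refused whole. The fingers move at their own pace and stop on an object; the grip force is fixed at half the most. Time passes only in rows, so rows that repeat a pose let the fingers close. It gives the time, the measured TCP pose, the force, the opening and the grip force at its end, in the units of the state.
- get_state(): the state, without advancing time (a new reading comes with each control period).
- get_image(name): name is "scene" or "side" or "wrist"; returns a dict with "pixels" (420x560x3 uint8, blue, green, red), "z_map" (420x560 float32, m along the optical axis (not along the pixel's ray), 0 where there is no reading), "K" (3x3 intrinsics, pixels), "T" (4x4, takes a point from camera to world coordinates). Camera axes: x right, y up, looking along -z (the intrinsics and any distortion apply to the point x, -y, -z); pixel columns grow to the right and rows downward; lengths in m; the calibration is good to about 2 mm. The wrist camera is an equidistant fisheye: a pixel r from the principal point sees the ray r / f radians off the axis. A picture is of the moment at which its call begins.
- sign_off(): hands the job in; it is judged then, once.
The state is a dict: "time_s": time; "qpos": joint angles; "qvel": joint speeds; "effort": joint torques, N m; "tool_pos": TCP position; "eef_rot": TCP orientation; "contact_force": force on the tool from outside, world axes, zero at the start; "moment": the same for the moment, N m; "finger_gap": opening from 0.0 (shut) to 1.0 (fully open); "finger_force": force on a finger pad.
Only numpy, scipy, OpenCV 4.12 (cv2) and the standard library are available. Lean on these libraries where they do the work, as an engineer would, in place of code of your own. Each camera call takes 0.05 s, during which the arm holds its last target. There are 200 camera calls.

## Task

Stand the dark blue ink bottle upright in the empty rear compartment of the open box on the desk (behind the red stamp pad, under the half-open lid); set it down, do not drop it. Then close the lid fully while the brass hasp stays swung up clear of its staple, and last swing the hasp down over the staple until it lies flat against the front of the box. Leave the rubber stamp, the candle and the clock standing where they are.

Things in the scene. Friction and masses are not known exactly. Their poses are not given: they have to be found in the camera images.
- box: Light wooden desk box, heavy, fixed to the desk; place and yaw differ each time. Outer 170 (x, depth) x 200 (y, width) x 90 mm high without lid, walls 8 mm. Origin: centre of its underside; z up; its front (staple side) faces its -x, to the robot. Low dividers (tops 32 mm above the desk): front compartment with a fixed red stamp pad, empty rear one, a narrow pocket at each side.
- cell (a point): Centre of the floor of the empty rear compartment: 39.5 mm behind (+x) the box's centre, 10.5 mm above the desk; axes as the box. The compartment reaches 37 mm in x and 58 mm in y either side.
- lid (a joint): Angle of the lid (rad): 0 = shut, grows as it opens, 1.2 at most. Starts about 0.95 to 1.15, so that it leans over the rear compartment and a gripper pointing straight down cannot reach in; come in tilted from the front. The hinge is stiff: the lid stays where it is left, and about 3 N at its front edge moves it.
- lid_hinge (a point): Middle of the lid's hinge line, at the rear top rim of the box (85 mm behind the box's centre, 90 mm above the desk); the line runs along the box's y.
- lid_front (a point): Middle of the upper front edge of the lid; moves with the lid. Lid: 170 mm from hinge to front edge, 200 mm wide, 14 mm thick; the point's axes are the lid's: x along the lid towards the hinge, y along the hinge, z out of its top face.
- hasp (a joint): Angle of the hasp leaf relative to the lid (rad): 0 = flat against the front of the box over the staple (with the lid shut); pi/2 = pointing straight out to the front; pi = standing upright on the shut lid; about 4.4 = lying back on the lid. Starts between 2.7 and 4.1. It stays where it is left.
- hasp_hinge (a point): Middle of the hasp's hinge line at the lid's front edge (4 mm before it and 4 mm below the lid's top face), parallel to the lid's hinge; moves with the lid, axes as the lid's.
- hasp_tip (a point): Free end of the brass hasp leaf, 66 mm from its hinge. The leaf is a plate 40 mm wide (along y), 4 mm thick, with a 12 mm wide slot for the staple (24 to 48 mm from the hinge) and a lip at this end that stands 5 mm out on the outer side. Axes: -x is the outer face's normal, z points along the leaf to its hinge.
- staple (a point): Outermost point of the steel staple (a small loop) in the middle of the box's front face, 16 mm out from the face (9 mm out from the shut leaf, so press the leaf below or beside it), 64 mm above the desk; the loop is 20 mm high and 4 mm wide.
- ink_bottle: Dark blue square glass ink bottle with a black screw cap, 64 mm high. Body 53 (x) x 52 (y) mm with flat upright sides up to about 40 mm, the cap narrower above. Full, about 110 to 225 g. Origin: centre of its underside, z up, x and y square to its sides. Starts upright on the desk beside the box in one of four places.
- rubber_stamp: Wooden hand stamp, base 30x46 mm, 78 mm high, loose; origin: centre of the underside. A bystander, easily tipped.
- candle: Black glass tumbler with wax, 66 mm across, 75 mm high, loose; origin: centre of the underside. A bystander.
- desk_clock: Round desk clock on a foot, 26x68x72 mm, loose; origin: centre of the underside. A bystander.
There are look-alikes about, which are no part of the job. What is shaped like the ink_bottle but brown is not meant.

How it is judged:
On the way, in this order (a step that is already met when the one before it is completed fails the run):
1. the bottle stands upright in the rear compartment, let go, with the lid still open (x of ink_bottle in the frame of cell between -0.036 and 0.036 m and y of ink_bottle in the frame of cell between -0.057 and 0.057 m and z of ink_bottle in the frame of cell below 0.012 m and angle between ink_bottle's own z axis and vertical below 0.2 rad and contact force between the fingers and ink_bottle below 0.05 N and value of joint lid above 0.5 rad), for 0.2 s.
2. the lid is shut, with the hasp still up clear of the staple (value of joint lid below 0.04 rad and value of joint hasp above 1.2 rad), for 0.1 s.
3. the hasp lies over the staple (value of joint hasp below 0.12 rad and value of joint lid below 0.04 rad), for 0.2 s.
At the end, for the whole second after the job is handed in: The hasp is within 0.12 rad of flat against the front, the lid within 0.04 rad of shut, and the bottle stands upright (within 0.2 rad) and at rest on the floor of the rear compartment (all of step 3 and x of ink_bottle in the frame of cell between -0.036 and 0.036 m and y of ink_bottle in the frame of cell between -0.057 and 0.057 m and z of ink_bottle in the frame of cell below 0.012 m and angle between ink_bottle's own z axis and vertical below 0.2 rad and linear speed of ink_bottle below 0.02 m/s); the robot touches nothing.
It fails at once if the rubber stamp is moved more than 20 mm or knocked over (distance of rubber_stamp from where it was at the start of the episode above 0.02 m or angle between rubber_stamp's own z axis and vertical above 0.3 rad).
It fails at once if the candle tumbler is moved more than 20 mm or knocked over (distance of candle from where it was at the start of the episode above 0.02 m or angle between candle's own z axis and vertical above 0.3 rad).
It fails at once if the desk clock is moved more than 20 mm or knocked over (distance of desk_clock from where it was at the start of the episode above 0.02 m or angle between desk_clock's own z axis and vertical above 0.3 rad).
It fails at once if the bottle is dropped into the box from more than 25 mm (horizontal distance between ink_bottle and cell below 0.06 m and z of ink_bottle in the frame of cell above 0.025 m and contact force between the fingers and ink_bottle below 0.02 N).
It fails at once if the hasp is swung down in front while the lid is not shut (value of joint hasp below 1 rad and value of joint lid above 0.1 rad).
It also fails if it takes over 72 s, if anything falls off the work surface, if the arm or the gripper's body presses on something with over 40 N, if the wrist force passes 120 N, or if a joint passes its speed limit or range.

## Working session

There is one attempt and no reset: what is moved stays moved. The work goes in short steps, Python scripts to look and compute and a tool call to move; the robot and the scene stay as the last step left them, time stands still between calls to the robot, and variables do not carry over. Pictures are saved under pics/ and viewed, at most 10 in all, crops included, and the job is handed in when it is done.

Besides the shell and the picture viewer there is one more tool, called after ">>>" as a command line: name --pt "numbers of a row" for each row, then --argument value for the rest. jog_arm: Moves the arm, as the interface text tells. Its arguments: {"type":"object","properties":{"targets":{"type":"array","items":{"type":"array","items":{"type":"number"}}}},"required":["targets"]}

```bash
mkdir -p pics; python3 - <<'E'
from rig import *
import cv2,numpy as np,pickle
d={n:get_image(n) for n in("scene","side")}
pickle.dump(d,open('im0.pkl','wb'))
for n in d:
    cv2.imwrite(f'pics/{n}0.png',d[n]['pixels']); print(n,d[n]['K'].round(1).tolist(),d[n]['T'].round(3).tolist(),(d[n]['z_map']>0).mean())
s=get_state();print({k:np.round(v,3).tolist() for k,v in s.items()})
E
```

```text
scene [[538.1, 0.0, 286.3], [0.0, 538.1, 206.3], [0.0, 0.0, 1.0]] [[0.427, 0.468, -0.774, -0.477], [-0.904, 0.195, -0.38, -0.525], [-0.027, 0.862, 0.506, 0.731], [0.0, 0.0, 0.0, 1.0]] 0.968405612244898
side [[477.0, 0.0, 284.4], [0.0, 477.0, 215.0], [0.0, 0.0, 1.0]] [[1.0, -0.017, -0.002, 0.538], [0.009, 0.576, -0.817, -1.069], [0.015, 0.817, 0.577, 0.828], [0.0, 0.0, 0.0, 1.0]] 0.9953188775510204
{'time_s': 0.1, 'qpos': [1.091, 0.3, 1.522, -0.0, 1.321, -0.067], 'qvel': [-0.001, -0.0, -0.002, -0.0, -0.001, 0.0], 'effort': [0.003, -54.438, -36.237, 0.0, 0.003, 0.0], 'tool_pos': [0.221, 0.504, 0.242], 'eef_rot': [-0.0, 0.205, 0.979, -0.001], 'contact_force': [-0.294, 0.342, 0.579], 'moment': [-0.001, -0.017, 0.004], 'finger_force': 0.0, 'finger_gap': 0.998}
```

View pics/scene0.png

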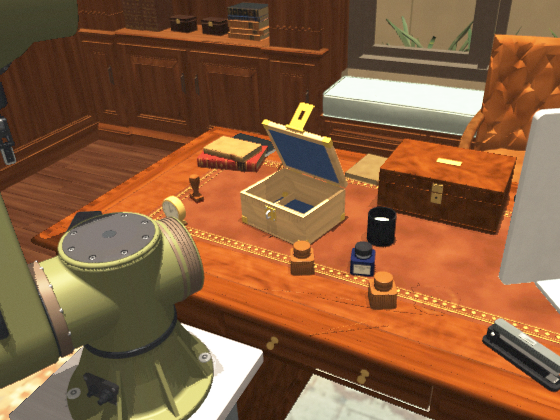

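View pics/side0.png

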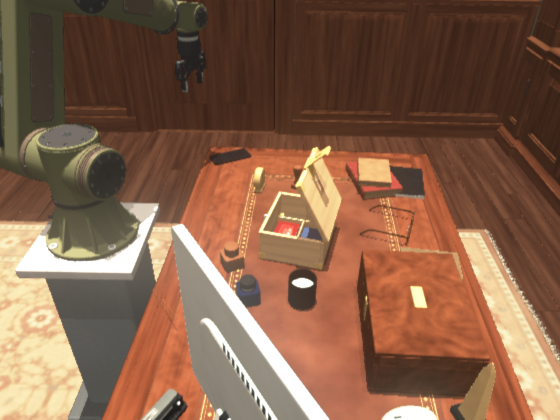

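The scene picture shows the box at about (293,205), with the lid open and the hasp up at (302,117). Three things are bottle-shaped: dark blue (362,260), brown (302,257) and brown (382,290). The dark blue one fits the description. The candle is at (381,227), the stamp at (195,187) and the clock at (175,210). In the side view the blue bottle is at (249,291) and the candle at (302,289). Next I'll confirm the bottle in an enlarged crop and measure.

```bash
cat > h.py <<'E'
import numpy as np,cv2,pickle
def cloud(d):
    z=d['z_map'];K=d['K'];v,u=np.mgrid[:z.shape[0],:z.shape[1]]
    p=np.stack([(u-K[0,2])/K[0,0]*z,-(v-K[1,2])/K[1,1]*z,-z],-1)
    w=p@d['T'][:3,:3].T+d['T'][:3,3]; w[z<=0]=np.nan
    return w
E
python3 - <<'E'
from h import *
d=pickle.load(open('im0.pkl','rb'))
c=d['scene']['pixels'][215:320,270:420];cv2.imwrite('pics/crop1.png',cv2.resize(c,None,fx=5,fy=5,interpolation=cv2.INTER_CUBIC))
R={'scene':[('bottle',340,240,380,280),('brown1',288,238,317,277),('brown2',366,270,400,310),('candle',364,205,400,248),('stamp',185,172,207,203),('clock',162,193,190,226)],
'side':[('bottle',232,272,264,308),('brown1',218,240,246,272),('candle',285,268,320,310),('clock',250,163,268,195)]}
for n in d:
    w=cloud(d[n]);hsv=cv2.cvtColor(d[n]['pixels'],cv2.COLOR_BGR2HSV)
    for nm,a,b,e,f in R[n]:
        p=w[b:f,a:e].reshape(-1,3);h=hsv[b:f,a:e].reshape(-1,3);p=p[(p[:,2]>.008)&(p[:,2]<.1)]
        r=cv2.minAreaRect(p[:,:2].astype(np.float32)*1000)
        print(n,nm,len(p),'rect',np.round(r[0]),np.round(r[1]),round(r[2],1),'top',np.percentile(p[:,2],98).round(3),'topc',p[p[:,2]>np.percentile(p[:,2],98)-.006].mean(0).round(4))
    x0,y0,x1,y1=(235,95,350,245) if n=='scene' else (255,145,345,270)
    p=w[y0:y1,x0:x1].reshape(-1,3);q=p[(p[:,2]>.084)&(p[:,2]<.094)]
    r=cv2.minAreaRect(q[:,:2].astype(np.float32)*1000);print('rim',len(q),r,cv2.boxPoints(r).round(1).tolist())
    m=p[(p[:,2]>.12)]; print('lid pts',len(m),np.nanmin(m,0),np.nanmax(m,0))
E
```

```text
scene bottle 789 rect [ 452. -255.] [219.  62.] 15.9 top 0.065 topc [ 0.4353 -0.2614  0.0629]
scene brown1 777 rect [ 439. -110.] [134.  62.] 25.0 top 0.065 topc [ 0.4027 -0.1264  0.0629]
scene brown2 902 rect [ 394. -307.] [115.  53.] 25.9 top 0.065 topc [ 0.3661 -0.3199  0.0627]
scene candle 1106 rect [ 592. -251.] [280.  66.] 9.9 top 0.074 topc [ 0.5829 -0.2519  0.0717]
scene stamp 245 rect [578. 268.] [46. 29.] 53.1 top 0.075 topc [0.576  0.2679 0.0725]
scene clock 424 rect [498. 279.] [158.  61.] 31.6 top 0.072 topc [0.4544 0.251  0.0696]
rim 827 ((581.1170043945312, -23.870033264160156), (204.32833862304688, 177.5077362060547), 75.83711242675781) [[470.1000061035156, -101.19999694824219], [642.2000122070312, -144.60000610351562], [692.2000122070312, 53.5], [520.0999755859375, 96.9000015258789]]
lid pts 2856 [ 0.56307883 -0.14150533  0.12012979] [0.67366287 0.0728077  0.29579947]
side bottle 609 rect [ 455. -249.] [53. 58.] 14.3 top 0.068 topc [ 0.4562 -0.2505  0.0655]
side brown1 543 rect [ 406. -126.] [54. 56.] 23.6 top 0.068 topc [ 0.4053 -0.127   0.0653]
side candle 1020 rect [ 584. -252.] [68. 65.] 82.6 top 0.077 topc [ 0.5836 -0.2527  0.0746]
side clock 234 rect [455. 248.] [67. 26.] 79.0 top 0.075 topc [0.4569 0.2501 0.0727]
rim 485 ((580.0205688476562, -22.552841186523438), (205.4490966796875, 170.60055541992188), 76.06959533691406) [[472.5, -101.69999694824219], [638.0999755859375, -142.8000030517578], [687.5, 56.599998474121094], [522.0, 97.69999694824219]]
lid pts 2108 [ 0.56324827 -0.14249224  0.12013153] [0.68725364 0.07279374 0.29942247]
```

View pics/crop1.png

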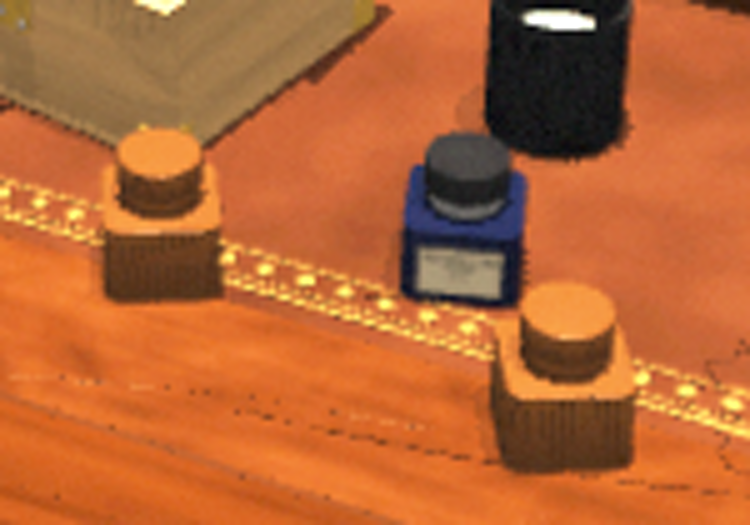

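The crop confirms it: dark blue body with a black cap and white label at (465,230). Its neighbours at (160,215) and (565,370) are brown. The side view puts it at about (0.455,-0.250). The jog tool has no tilt axis, so I'll test in free space what an out-of-reach target does to the tool's orientation.

>>> jog_arm --pt "0 50 0 0 0" --pt "0 100 0 0 0" --pt "0 150 0 0 0" --pt "0 200 0 0 0" --pt "0 250 0 0 0" --pt "0 300 0 0 0" --pt "0 350 0 0 0" --pt "0 350 0 0 0"

```text
time_s: 0.9
tool_pos: [0.3344, 0.7633, 0.2272]
eef_rot: [0.002, 0.205, 0.979, 0.009]
contact_force: [1.1, 2.0, 20.3]
finger_gap: 1.002
finger_force: 0.0
```

```bash
python3 - <<'E'
from rig import *
import numpy as np
s=get_state();print({k:np.round(v,3).tolist() for k,v in s.items()})
E
```

```text
{'time_s': 0.9, 'qpos': [1.114, 1.122, 0.234, 0.001, 1.767, -0.044], 'qvel': [0.007, 0.35, -0.016, 0.006, 0.013, 0.008], 'effort': [0.428, -33.408, -145.927, -0.007, 1.321, -0.008], 'tool_pos': [0.334, 0.763, 0.227], 'eef_rot': [0.002, 0.205, 0.979, 0.009], 'contact_force': [1.055, 2.03, 20.289], 'moment': [0.202, -0.117, -0.013], 'finger_force': 0.0, 'finger_gap': 1.002}
```

>>> jog_arm --pt "0 50 0 0 0" --pt "0 100 0 0 0" --pt "0 150 0 0 0" --pt "0 200 0 0 0" --pt "0 200 0 0 0" --pt "0 200 0 0 0"

```text
time_s: 1.5
tool_pos: [0.341, 0.7785, 0.197]
eef_rot: [0.006, 0.205, 0.978, 0.027]
contact_force: [-0.2, -0.0, -0.1]
finger_gap: 1.003
finger_force: 0.0
```

```bash
python3 - <<'E'
from rig import *
import numpy as np
s=get_state();print({k:np.round(v,3).tolist() for k,v in s.items()})
E
```

```text
{'time_s': 1.5, 'qpos': [1.114, 1.158, 0.236, 0.002, 1.693, -0.043], 'qvel': [0.001, 0.029, -0.001, 0.001, -0.03, 0.002], 'effort': [0.004, -94.97, -38.514, 0.007, -0.119, -0.0], 'tool_pos': [0.341, 0.779, 0.197], 'eef_rot': [0.006, 0.205, 0.978, 0.027], 'contact_force': [-0.221, -0.042, -0.099], 'moment': [-0.044, 0.02, -0.008], 'finger_force': 0.0, 'finger_gap': 1.003}
```

```bash
cat >> h.py <<'E'
from rig import *
from scipy.spatial.transform import Rotation as Ro
def st():
    s=get_state();q=s['eef_rot'];return np.array(s['tool_pos']),Ro.from_quat([q[1],q[2],q[3],q[0]]).as_matrix(),s
def go(*pts):
    p,R,s=st();z=R[:,2]
    print('t',round(s['time_s'],1),'tcp',p.round(4),'toolz',z.round(3),'tooly',R[:,1].round(3),'q',np.round(s['qpos'],2),'tilt',round(np.degrees(np.arccos(-z[2])),1),'head',round(np.degrees(np.arctan2(z[1],z[0])),1),'F',np.round(s['contact_force'],1),s['finger_gap'],s['finger_force'])
    for t in pts: print(t,'->',((np.array(t)-p)@R*1000).round(0))
E
python3 -c "
from h import *
go((.455,-.25,.2))"
```

```text
t 1.5 tcp [0.341  0.7785 0.197 ] toolz [ 0.022  0.051 -0.998] tooly [0.401 0.915 0.055] q [ 1.11  1.16  0.24  0.    1.69 -0.04] tilt 3.2 head 66.3 F [-0.2 -0.  -0.1] 1.0030038390948122 0.0
(0.455, -0.25, 0.2) -> [-517. -895.  -53.]
```

>>> jog_arm --pt "-258 -447 -30 70 0" --pt "-258 -447 -30 70 0" --pt "-258 -447 -30 70 0" --pt "-258 -447 -30 70 0" --pt "-258 -447 -30 70 0" --pt "-258 -447 -30 70 0" --pt "-258 -447 -30 70 0" --pt "-258 -447 -30 70 0" --pt "-258 -447 -30 70 0" --pt "-258 -447 -30 70 0" --pt "-290 -500 -30 80 0" --pt "-320 -560 -30 88 0"

```text
time_s: 2.7
tool_pos: [0.3993, 0.2471, 0.2]
eef_rot: [-0.014, 0.825, 0.565, 0.024]
contact_force: [1.1, 0.5, -0.4]
finger_gap: 1.0
finger_force: 0.0
```

```bash
python3 -c "
from h import *
go((.455,-.25,.2))"
```

```text
t 2.7 tcp [0.3993 0.2471 0.2   ] toolz [ 0.024  0.051 -0.998] tooly [ 0.932 -0.361  0.004] q [0.46 0.14 1.82 0.04 1.14 0.81] tilt 3.2 head 65.1 F [ 1.1  0.5 -0.4] 0.9996400277260582 0.0
(0.455, -0.25, 0.2) -> [-443.  232.  -24.]
```

>>> jog_arm --pt "-443 232 -24 55 0" --pt "-443 232 -24 55 0" --pt "-443 232 -24 55 0" --pt "-443 232 -24 55 0" --pt "-443 232 -24 55 0" --pt "-443 232 -24 55 0" --pt "-443 232 -24 55 0" --pt "-443 232 -24 55 0" --pt "-443 232 -24 55 0" --pt "-443 232 -24 55 0" --pt "-443 232 -24 55 0" --pt "-443 232 -24 55 0"

```text
time_s: 3.9
tool_pos: [0.458, -0.249, 0.1995]
eef_rot: [-0.024, 0.992, 0.122, 0.014]
contact_force: [-0.4, -0.1, 0.1]
finger_gap: 0.997
finger_force: 0.0
```

```bash
python3 -c "
from h import *
go((.455,-.25,.03))
d=get_image('wrist');cv2.imwrite('pics/w1.png',d['pixels']);print(d['K'],d['T'].round(3));print(np.unique(np.isnan(cloud(d))).tolist())
s=get_image('side');w=cloud(s)[272:308,228:266].reshape(-1,3);w=w[(w[:,2]>.012)&(w[:,2]<.07)]
for lo,hi in((.01,.042),(.036,.05),(.058,.07)):
  q=w[(w[:,2]>lo)&(w[:,2]<hi)];print(lo,len(q),cv2.minAreaRect((q[:,:2]*1000).astype(np.float32)))
"
```

```text
t 3.9 tcp [ 0.458  -0.249   0.1995] toolz [ 0.022  0.05  -0.998] tooly [ 0.243 -0.969 -0.044] q [-0.59  0.28  1.65  0.06  1.22  0.71] tilt 3.2 head 66.2 F [-0.4 -0.1  0.1] 0.9967779405672428 0.0
(0.455, -0.25, 0.03) -> [ -9.   8. 169.]
[[325.1922621    0.         279.42042598]
 [  0.         325.1922621  209.62714773]
 [  0.           0.           1.        ]] [[ 0.243  0.928  0.283  0.533]
 [-0.969  0.245  0.027 -0.236]
 [-0.044 -0.281  0.959  0.334]
 [ 0.     0.     0.     1.   ]]
[False, True]
0.01 292 ((455.5079345703125, -248.97608947753906), (53.50730514526367, 56.72547912597656), 13.378171920776367)
0.036 223 ((455.77569580078125, -249.04420471191406), (52.49592590332031, 56.71692657470703), 12.91004753112793)
0.058 174 ((456.3959045410156, -249.39886474609375), (35.01420211791992, 40.00318908691406), 3.958465337753296)
```

View pics/w1.png

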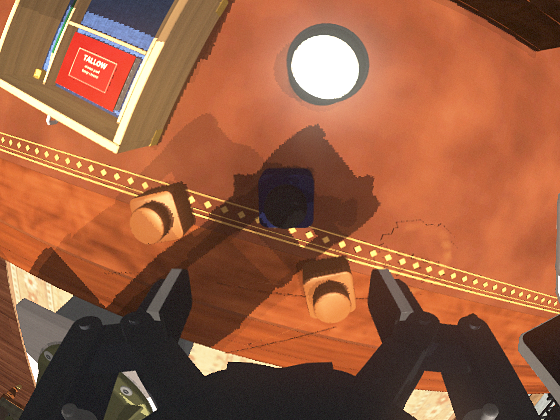

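The wrist view shows the blue bottle at (287,198), square with the image axes, so the jaw is aligned with it. The brown ones are at (160,215) and (328,290), and the candle at (327,63). I'll grip it upright, turn it to the box's yaw (-14°), set it back and let go.

>>> jog_arm --pt "-8 7 100 0 0" --pt "-8 7 100 0 0" --pt "-8 7 140 0 0" --pt "-8 7 179 0 0" --pt "-8 7 179 0 0" --pt "-8 7 179 0 1" --pt "-8 7 179 0 1" --pt "-8 7 179 0 1" --pt "-8 7 179 0 1" --pt "-8 7 179 0 1" --pt "-8 7 179 0 1" --pt "-8 7 179 0 1"

```text
time_s: 5.2
tool_pos: [0.4573, -0.2484, 0.0231]
eef_rot: [-0.023, 0.992, 0.123, 0.016]
contact_force: [-3.0, 5.8, 15.2]
finger_gap: 0.602
finger_force: 61.6
```

```bash
python3 -c "
from h import *
go()"
```

```text
t 5.2 tcp [ 0.4573 -0.2484  0.0231] toolz [ 0.025  0.049 -0.998] tooly [ 0.245 -0.969 -0.041] q [-0.59  0.53  1.77  0.07  0.84  0.68] tilt 3.1 head 62.3 F [-3.   5.8 15.2] 0.601504650204248 61.58326474833302
```

>>> jog_arm --pt "0 0 -12 0 1" --pt "0 0 -12 8 1" --pt "0 0 -12 16 1" --pt "0 0 -12 24 1" --pt "0 0 -12 28 1" --pt "0 0 -12 28 1" --pt "0 0 -6 28 1" --pt "0 0 -3 28 1" --pt "0 0 -3 28 1" --pt "0 0 -3 28 0" --pt "0 0 -3 28 0" --pt "0 0 -3 28 0"

```text
time_s: 6.4
tool_pos: [0.4561, -0.2481, 0.0231]
eef_rot: [-0.026, 0.992, -0.12, 0.008]
contact_force: [0.1, -0.5, -0.6]
finger_gap: 0.996
finger_force: 0.0
```

>>> jog_arm --pt "0 0 0 0 0" --pt "0 0 -40 0 0" --pt "0 0 -90 0 0" --pt "0 0 -130 0 0" --pt "0 0 -180 0 0" --pt "0 0 -230 0 0" --pt "0 0 -280 0 0" --pt "0 0 -330 0 0" --pt "0 0 -380 0 0"

```text
time_s: 7.3
tool_pos: [0.4472, -0.267, 0.4048]
eef_rot: [-0.026, 0.992, -0.12, 0.008]
contact_force: [0.9, -0.4, -0.2]
finger_gap: 1.001
finger_force: 0.0
```

```bash
python3 -c "
from h import *
go()
s=get_image('side');cv2.imwrite('pics/s2.png',s['pixels']);w=cloud(s)[272:308,228:266].reshape(-1,3);w=w[(w[:,2]>.012)&(w[:,2]<.07)]
for lo,hi in((.01,.042),(.036,.05),(.058,.07)):
  q=w[(w[:,2]>lo)&(w[:,2]<hi)];print(lo,len(q),cv2.minAreaRect((q[:,:2]*1000).astype(np.float32)))
# lid plane
a=np.radians(-14);ex=np.array([np.cos(a),np.sin(a)]);c=np.array([.580,-.0228])
for n,dd in(('side',s),('scene',get_image('scene'))):
  W=cloud(dd);x0,y0,x1,y1=(255,145,345,270) if n=='side' else (235,95,350,245)
  p=W[y0:y1,x0:x1].reshape(-1,3);p=p[p[:,2]>.11]
  X=(p[:,:2]-c)@ex;Y=(p[:,:2]-c)@np.array([-ex[1],ex[0]])
  ang=np.arctan2(p[:,2]-.09,.085-X);r=np.hypot(p[:,2]-.09,.085-X);k=np.abs(Y)<.1
  print(n,[ (len(X[k&(r>l)&(r<l+.03)]),ang[k&(r>l)&(r<l+.03)].round(3)[:].mean().round(3) if (k&(r>l)&(r<l+.03)).any() else 0) for l in np.arange(.03,.27,.03)], r[k].max().round(3), p[k&(r>.19)].mean(0).round(3))
  h=k&(abs(Y)<.02)&(r>.178);print('hasp X,z',np.c_[X[h],p[h,2],Y[h]][np.argsort(r[h])][::max(1,h.sum()//8)].round(3).tolist())
"
```

```text
t 7.3 tcp [ 0.4472 -0.267   0.4048] toolz [ 0.022  0.05  -0.998] tooly [-0.238 -0.97  -0.054] q [-0.63  0.17  1.31  0.05  1.67  1.18] tilt 3.2 head 66.0 F [ 0.9 -0.4 -0.2] 1.0005207600137014 0.0
0.01 292 ((454.3389587402344, -249.18031311035156), (54.534976959228516, 53.51805114746094), 79.65071868896484)
0.036 225 ((453.73828125, -250.9180145263672), (50.260128021240234, 57.236446380615234), 89.3131332397461)
0.058 174 ((454.1075744628906, -249.55654907226562), (34.99708938598633, 38.79182815551758), 3.5877552032470703)
side [(375, np.float64(1.44)), (366, np.float64(1.29)), (383, np.float64(1.23)), (366, np.float64(1.199)), (375, np.float64(1.17)), (151, np.float64(1.355)), (0, 0), (0, 0), (0, 0)] 0.21 [ 0.631 -0.04   0.289]
hasp X,z [[0.023, 0.257, -0.019], [0.016, 0.256, 0.003], [0.023, 0.261, 0.005], [0.032, 0.269, -0.007], [0.039, 0.276, -0.019], [0.047, 0.284, 0.001], [0.05, 0.291, -0.017], [0.063, 0.296, 0.019], [0.063, 0.298, -0.007]]
scene [(407, np.float64(1.114)), (436, np.float64(1.105)), (455, np.float64(1.101)), (474, np.float64(1.099)), (735, np.float64(1.126)), (280, np.float64(1.349)), (0, 0), (0, 0), (0, 0)] 0.208 [ 0.63  -0.038  0.285]
hasp X,z [[0.024, 0.257, 0.006], [0.026, 0.26, -0.019], [0.028, 0.263, 0.009], [0.038, 0.27, -0.013], [0.045, 0.276, 0.019], [0.052, 0.282, -0.02], [0.059, 0.287, -0.018], [0.056, 0.291, 0.013]]
```

>>> jog_arm --pt "134 -95 -95 0 0" --pt "134 -95 -95 0 0" --pt "134 -95 -95 0 0" --pt "134 -95 -95 0 0" --pt "1100 -10 -95 0 0" --pt "1100 -10 -95 0 0" --pt "1100 -10 -95 0 0" --pt "1100 -10 -95 0 0" --pt "1100 -10 -95 0 0" --pt "1100 -10 -95 0 0" --pt "1100 -10 -95 0 0" --pt "1100 -10 -95 0 0"

```text
time_s: 8.6
tool_pos: [0.7294, -0.2534, 0.3869]
eef_rot: [-0.024, 0.992, -0.121, 0.021]
contact_force: [-0.1, 0.2, -0.6]
finger_gap: 1.002
finger_force: 0.0
```

```bash
python3 -c "
from h import *
go()"
```

```text
t 8.6 tcp [ 0.7294 -0.2534  0.3869] toolz [ 0.048  0.042 -0.998] tooly [-0.239 -0.97  -0.052] q [-0.4   0.92  0.24  0.06  1.96  1.44] tilt 3.6 head 41.0 F [-0.1  0.2 -0.6] 1.0015265984710306 0.0
```

>>> jog_arm --pt "1000 80 -550 0 0"

```text
time_s: 8.7
tool_pos: [0.7332, -0.2548, 0.3882]
eef_rot: [-0.022, 0.992, -0.121, 0.031]
contact_force: [0.1, -0.6, -0.2]
finger_gap: 0.999
finger_force: 0.0
```

>>> jog_arm --pt "1000 80 -550 0 0"

```text
time_s: 8.8
tool_pos: [0.7357, -0.256, 0.3981]
eef_rot: [-0.018, 0.991, -0.121, 0.047]
contact_force: [0.8, 0.3, 0.0]
finger_gap: 0.999
finger_force: 0.0
```

>>> jog_arm --pt "1000 80 -550 0 0"

```text
time_s: 8.9
tool_pos: [0.7381, -0.2572, 0.406]
eef_rot: [-0.015, 0.991, -0.122, 0.061]
contact_force: [0.3, -0.3, 1.4]
finger_gap: 0.999
finger_force: 0.0
```

>>> jog_arm --pt "1000 80 -550 0 0"

```text
time_s: 9.0
tool_pos: [0.7403, -0.2583, 0.413]
eef_rot: [-0.013, 0.99, -0.122, 0.073]
contact_force: [0.7, -0.4, -0.1]
finger_gap: 1.002
finger_force: 0.0
```

```bash
python3 -c "
from h import *
go()"
```

```text
t 9.0 tcp [ 0.7403 -0.2583  0.413 ] toolz [ 0.149  0.007 -0.989] tooly [-0.24  -0.97  -0.043] q [-0.4   0.89  0.23  0.07  1.88  1.44] tilt 8.6 head 2.9 F [ 0.7 -0.4 -0.1] 1.0021565871172942 0.0
```

>>> jog_arm --pt "1000 80 -500 0 0"

```text
time_s: 9.1
tool_pos: [0.7431, -0.2596, 0.4189]
eef_rot: [-0.01, 0.989, -0.122, 0.086]
contact_force: [-0.2, -0.2, -0.3]
finger_gap: 1.004
finger_force: 0.0
```

>>> jog_arm --pt "1000 80 -500 0 0"

```text
time_s: 9.2
tool_pos: [0.7457, -0.2607, 0.425]
eef_rot: [-0.008, 0.988, -0.122, 0.098]
contact_force: [0.9, 0.5, 0.2]
finger_gap: 1.001
finger_force: 0.0
```

>>> jog_arm --pt "1000 80 -500 0 0"

```text
time_s: 9.3
tool_pos: [0.7476, -0.2617, 0.4324]
eef_rot: [-0.005, 0.986, -0.123, 0.111]
contact_force: [0.7, -0.2, 0.3]
finger_gap: 0.997
finger_force: 0.0
```

>>> jog_arm --pt "1000 80 -500 0 0"

```text
time_s: 9.4
tool_pos: [0.7491, -0.2627, 0.4408]
eef_rot: [-0.003, 0.985, -0.123, 0.123]
contact_force: [-0.2, 0.8, 0.0]
finger_gap: 1.0
finger_force: 0.0
```

>>> jog_arm --pt "1000 80 -400 0 0"

```text
time_s: 9.5
tool_pos: [0.7521, -0.264, 0.4475]
eef_rot: [0.0, 0.983, -0.123, 0.137]
contact_force: [0.3, 0.1, -0.6]
finger_gap: 0.997
finger_force: 0.0
```

>>> jog_arm --pt "1000 80 -400 0 0"

```text
time_s: 9.6
tool_pos: [0.7548, -0.2653, 0.4535]
eef_rot: [0.003, 0.981, -0.123, 0.149]
contact_force: [-0.7, 0.7, 1.2]
finger_gap: 0.997
finger_force: 0.0
```

>>> jog_arm --pt "1000 80 -400 0 0"

```text
time_s: 9.7
tool_pos: [0.7569, -0.2664, 0.461]
eef_rot: [0.005, 0.979, -0.123, 0.162]
contact_force: [-0.1, -0.7, 0.6]
finger_gap: 1.002
finger_force: 0.0
```

>>> jog_arm --pt "1000 80 -400 0 0"

```text
time_s: 9.8
tool_pos: [0.7584, -0.2673, 0.4696]
eef_rot: [0.008, 0.977, -0.123, 0.175]
contact_force: [0.1, 0.3, -0.1]
finger_gap: 1.0
finger_force: 0.0
```

>>> jog_arm --pt "1000 80 -300 0 0"

```text
time_s: 9.9
tool_pos: [0.7616, -0.2687, 0.4762]
eef_rot: [0.011, 0.974, -0.123, 0.188]
contact_force: [-0.1, 0.0, -0.2]
finger_gap: 1.003
finger_force: 0.0
```

>>> jog_arm --pt "1000 80 -300 0 0"

```text
time_s: 10.0
tool_pos: [0.7646, -0.27, 0.4821]
eef_rot: [0.014, 0.972, -0.123, 0.201]
contact_force: [0.2, -0.1, -0.3]
finger_gap: 1.002
finger_force: 0.0
```

```bash
python3 -c "
from h import *
go()"
```

```text
t 10.0 tcp [ 0.7646 -0.27    0.4821] toolz [ 0.387 -0.076 -0.919] tooly [-0.245 -0.969 -0.023] q [-0.41  0.82  0.24  0.08  1.69  1.44] tilt 23.2 head -11.1 F [ 0.2 -0.1 -0.3] 1.002010715763294 0.0
```

>>> jog_arm --pt "1000 80 -250 0 0"

```text
time_s: 10.1
tool_pos: [0.768, -0.2715, 0.4879]
eef_rot: [0.016, 0.969, -0.123, 0.214]
contact_force: [0.7, -0.5, -0.6]
finger_gap: 1.006
finger_force: 0.0
```

>>> jog_arm --pt "1000 80 -250 0 0"

```text
time_s: 10.2
tool_pos: [0.7709, -0.2728, 0.4941]
eef_rot: [0.019, 0.966, -0.123, 0.227]
contact_force: [-0.3, -0.4, -1.2]
finger_gap: 1.002
finger_force: 0.0
```

>>> jog_arm --pt "1000 80 -250 0 0"

```text
time_s: 10.3
tool_pos: [0.7731, -0.2739, 0.5018]
eef_rot: [0.022, 0.963, -0.123, 0.24]
contact_force: [-0.3, -0.4, 0.1]
finger_gap: 1.0
finger_force: 0.0
```

>>> jog_arm --pt "1000 80 -200 0 0"

```text
time_s: 10.4
tool_pos: [0.7759, -0.2752, 0.5089]
eef_rot: [0.025, 0.959, -0.123, 0.253]
contact_force: [0.5, 0.6, -0.2]
finger_gap: 0.999
finger_force: 0.0
```

>>> jog_arm --pt "1000 80 -200 0 0"

```text
time_s: 10.5
tool_pos: [0.7782, -0.2764, 0.516]
eef_rot: [0.027, 0.956, -0.123, 0.266]
contact_force: [-0.6, 0.7, -0.6]
finger_gap: 1.002
finger_force: 0.0
```

>>> jog_arm --pt "1000 80 -200 0 0"

```text
time_s: 10.6
tool_pos: [0.7799, -0.2774, 0.5243]
eef_rot: [0.03, 0.952, -0.123, 0.278]
contact_force: [0.5, 0.0, 0.4]
finger_gap: 0.999
finger_force: 0.0
```

>>> jog_arm --pt "1000 80 -150 0 0"

```text
time_s: 10.7
tool_pos: [0.7822, -0.2786, 0.5321]
eef_rot: [0.033, 0.948, -0.123, 0.292]
contact_force: [-0.6, 0.6, 1.0]
finger_gap: 0.998
finger_force: 0.0
```

>>> jog_arm --pt "1000 80 -150 0 0"

```text
time_s: 10.8
tool_pos: [0.784, -0.2797, 0.5398]
eef_rot: [0.035, 0.944, -0.123, 0.304]
contact_force: [-1.3, -0.4, 0.3]
finger_gap: 1.001
finger_force: 0.0
```

>>> jog_arm --pt "1000 80 -150 0 0"

```text
time_s: 10.9
tool_pos: [0.7852, -0.2805, 0.5486]
eef_rot: [0.038, 0.94, -0.123, 0.317]
contact_force: [-0.1, -0.0, -0.1]
finger_gap: 0.999
finger_force: 0.0
```

```bash
python3 -c "
from h import *
z=st()[1][:,2]
B=np.array([.454,-.2495,.030]);tcp=B+.008*z
go(tcp-.15*z,tcp)
s=get_image('side');w=cloud(s)[272:308,228:266].reshape(-1,3)
q=w[(w[:,2]>.012)&(w[:,2]<.033)];print(len(q),q.min(0),q.max(0))
d=get_image('scene');c=d['pixels'][230:290,330:400];cv2.imwrite('pics/c3.png',np.hstack([cv2.resize(c,(400,343)),cv2.resize(s['pixels'][255:315,215:285],(400,343))]))
"
```

```text
t 10.9 tcp [ 0.7852 -0.2805  0.5486] toolz [ 0.586 -0.149 -0.797] tooly [-0.255 -0.967 -0.006] q [-0.41  0.76  0.24  0.1   1.5   1.44] tilt 37.2 head -14.3 F [-0.1 -0.  -0.1] 0.9985332529435208 0.0
[ 0.37080813 -0.22830055  0.14310923] -> [-575.   58.   72.]
[ 0.45868687 -0.25069434  0.02362765] -> [-575.   58.  222.]
136 [ 0.43171979 -0.27960269  0.0120942 ] [ 0.48229768 -0.23919821  0.0329649 ]
```

View pics/c3.png

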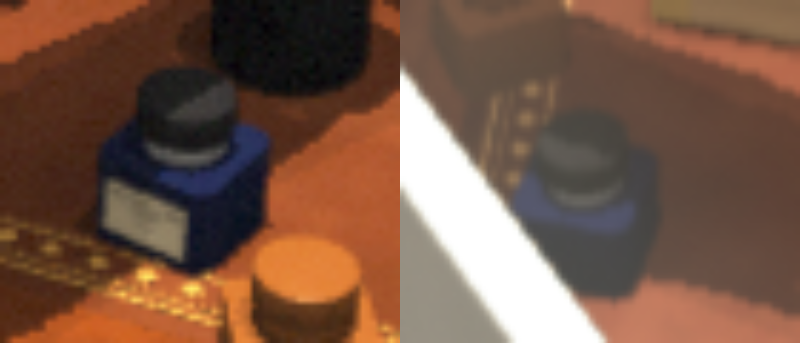

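Crop: the bottle stands upright at (185,170) in the left half and is turned square to the box. The tool is now tilted 37° at heading -14.3°, which is the box yaw. Next I go for the tilted grasp.

>>> jog_arm --pt "-575 58 60 0 0" --pt "-575 58 60 0 0" --pt "-575 58 60 0 0" --pt "-575 58 60 0 0" --pt "-575 58 60 0 0" --pt "-575 58 60 0 0" --pt "-575 58 60 0 0" --pt "-575 58 60 0 0" --pt "-575 58 60 0 0" --pt "-575 58 60 0 0" --pt "-575 58 60 0 0" --pt "-575 58 60 0 0"

```text
time_s: 12.2
tool_pos: [0.4185, -0.2337, 0.206]
eef_rot: [0.038, 0.94, -0.123, 0.316]
contact_force: [1.3, -0.1, 0.0]
finger_gap: 1.003
finger_force: 0.0
```

```bash
python3 -c "
from h import *
z=st()[1][:,2]
B=np.array([.454,-.2495,.030]);tcp=B+.008*z
go(tcp-.15*z,tcp)
cv2.imwrite('pics/w2.png',get_image('wrist')['pixels'])"
```

```text
t 12.2 tcp [ 0.4185 -0.2337  0.206 ] toolz [ 0.585 -0.149 -0.798] tooly [-0.255 -0.967 -0.006] q [-0.72 -0.07  2.14  0.56  0.54  0.71] tilt 37.1 head -14.3 F [ 1.3 -0.1  0. ] 1.0030943979103486 0.0
[ 0.37100077 -0.22827144  0.1432452 ] -> [-76.   7.  21.]
[ 0.45867601 -0.25069598  0.02361999] -> [-76.   7. 171.]
```

View pics/w2.png

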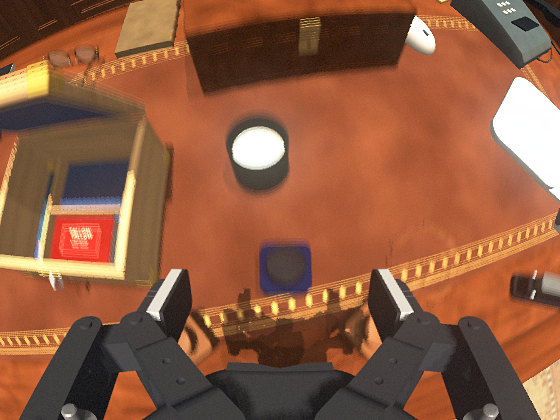

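Wrist view: the bottle at (286,265) is centred between the fingers and square to them. The brown ones, at (200,335) and (365,330), sit below and outside the finger lines.

>>> jog_arm --pt "-50 7 40 0 0" --pt "-76 7 75 0 0" --pt "-76 7 110 0 0" --pt "-76 7 140 0 0" --pt "-76 7 160 0 0" --pt "-76 7 171 0 0" --pt "-76 7 171 0 0" --pt "-76 7 171 0 0"

```text
time_s: 13.05
tool_pos: [0.4597, -0.2506, 0.0251]
eef_rot: [0.038, 0.94, -0.123, 0.316]
contact_force: [0.1, -1.0, 0.5]
finger_gap: 1.002
finger_force: 0.0
```

```bash
python3 -c "
from h import *
z=st()[1][:,2]
B=np.array([.454,-.2495,.030]);tcp=B+.008*z
go(tcp)"
```

```text
t 13.1 tcp [ 0.4597 -0.2506  0.0251] toolz [ 0.584 -0.149 -0.798] tooly [-0.255 -0.967 -0.006] q [-0.68  0.42  2.13  1.64  0.26 -0.42] tilt 37.1 head -14.3 F [ 0.1 -1.   0.5] 1.001935225194749 0.0
[ 0.45867592 -0.25068813  0.02361845] -> [-2.  0.  1.]
```

>>> jog_arm --pt "-2 0 1 0 1" --pt "-2 0 1 0 1" --pt "-2 0 1 0 1" --pt "-2 0 1 0 1" --pt "-2 0 1 0 1" --pt "-2 0 1 0 1" --pt "16 0 -23 0 1" --pt "34 0 -47 0 1" --pt "52 0 -71 0 1" --pt "70 0 -95 0 1" --pt "70 0 -95 0 1" --pt "70 0 -95 0 1"

```text
time_s: 14.25
tool_pos: [0.4585, -0.2516, 0.1452]
eef_rot: [0.039, 0.94, -0.122, 0.317]
contact_force: [-0.2, 0.2, -1.8]
finger_gap: 0.599
finger_force: 63.3
```

```bash
python3 -c "
from h import *
p,R,s=st()
off=np.array([.0047,-.0012,.0246])  # tcp minus bottle bottom centre at grasp
a=np.radians(-14.2);ex=np.array([np.cos(a),np.sin(a)])
f=lambda X,z:tuple((np.r_[np.array([.5805,-.0232])+X*ex,z]+off).round(4))
go(f(-.03,.12),f(-.015,.105),f(.012,.075),f(.034,.045),f(.034,.013))"
```

```text
t 14.2 tcp [ 0.4585 -0.2516  0.1452] toolz [ 0.587 -0.151 -0.795] tooly [-0.255 -0.967 -0.004] q [-0.69  0.14  2.1   0.74  0.39  0.53] tilt 37.3 head -14.4 F [-0.2  0.2 -1.8] 0.5990414338220762 63.27499866485596
(np.float64(0.5561), np.float64(-0.017), np.float64(0.1446)) -> [  26. -252.   22.]
(np.float64(0.5707), np.float64(-0.0207), np.float64(0.1296)) -> [  29. -252.   43.]
(np.float64(0.5968), np.float64(-0.0273), np.float64(0.0996)) -> [  33. -252.   84.]
(np.float64(0.6182), np.float64(-0.0327), np.float64(0.0696)) -> [  32. -252.  121.]
(np.float64(0.6182), np.float64(-0.0327), np.float64(0.0376)) -> [  13. -252.  146.]
```

>>> jog_arm --pt "26 -252 20 0 1" --pt "26 -252 20 0 1" --pt "26 -252 20 0 1" --pt "26 -252 20 0 1" --pt "26 -252 20 0 1" --pt "26 -252 20 0 1" --pt "26 -252 20 0 1" --pt "26 -252 20 0 1" --pt "26 -252 20 0 1"

```text
time_s: 15.15
tool_pos: [0.5539, -0.0139, 0.1427]
eef_rot: [0.037, 0.941, -0.121, 0.315]
contact_force: [-0.8, -0.4, -1.7]
finger_gap: 0.599
finger_force: 63.3
```

```bash
python3 -c "
from h import *
p,R,s=st()
off=np.array([.0047,-.0012,.0246])
a=np.radians(-14.2);ex=np.array([np.cos(a),np.sin(a)])
f=lambda X,z:tuple((np.r_[np.array([.5805,-.0232])+X*ex,z]+off).round(4).tolist())
go(f(-.03,.12),f(-.015,.105),f(.012,.075),f(.034,.045),f(.034,.013))
S=get_image('side');D=get_image('wrist');cv2.imwrite('pics/m4.png',np.hstack([cv2.resize(S['pixels'][130:290,220:380],(390,390)),cv2.resize(D['pixels'],(400,300))]) if 0 else cv2.vconcat([cv2.resize(S['pixels'][150:270,200:380],(560,374)),cv2.resize(D['pixels'][:200],(560,200))]))"
```

```text
t 15.2 tcp [ 0.5539 -0.0139  0.1427] toolz [ 0.583 -0.146 -0.799] tooly [-0.252 -0.968 -0.006] q [-0.04  0.21  2.02 -0.43  0.3   2.16] tilt 36.9 head -14.1 F [-0.8 -0.4 -1.7] 0.599254426161937 63.308812379837036
(0.5561, -0.017, 0.1446) -> [4. 2. 0.]
(0.5707, -0.0207, 0.1296) -> [ 7.  2. 21.]
(0.5968, -0.0273, 0.0996) -> [10.  2. 61.]
(0.6182, -0.0327, 0.0696) -> [10.  3. 99.]
(0.6182, -0.0327, 0.0376) -> [-10.   3. 124.]
```

View pics/m4.png

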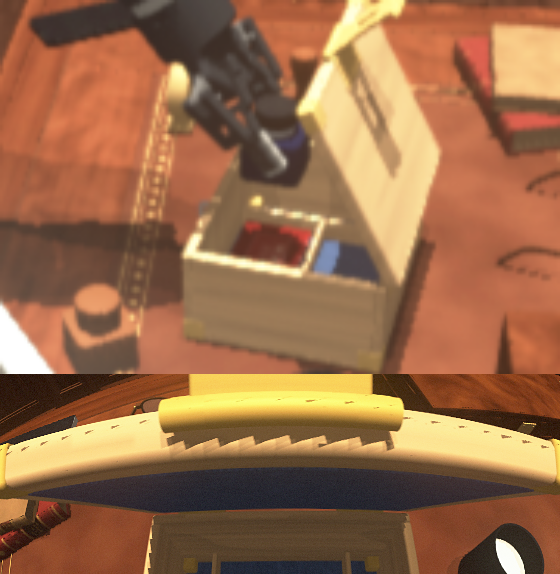

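The bottle hangs upright over the front half at (280,150) in the side crop. The lid is clear above it and the empty rear cell is at (345,260). Going in.

>>> jog_arm --pt "7 2 21 0 1" --pt "8 2 41 0 1" --pt "10 2 61 0 1" --pt "10 2 80 0 1" --pt "10 3 99 0 1" --pt "2 3 109 0 1" --pt "-4 3 117 0 1" --pt "-9 3 123 0 1" --pt "-9 3 123 0 1"

```text
time_s: 16.15
tool_pos: [0.6175, -0.0367, 0.0395]
eef_rot: [0.038, 0.941, -0.123, 0.314]
contact_force: [-0.3, -0.3, -1.4]
finger_gap: 0.598
finger_force: 63.4
```

```bash
python3 -c "
from h import *
p,R,s=st()
off=np.array([.0047,-.0012,.0246])
a=np.radians(-14.2);ex=np.array([np.cos(a),np.sin(a)])
f=lambda X,z:tuple((np.r_[np.array([.5805,-.0232])+X*ex,z]+off).round(4).tolist())
go(f(.034,.0105))
S=get_image('side');D=get_image('wrist');cv2.imwrite('pics/m5.png',cv2.vconcat([cv2.resize(S['pixels'][150:270,230:350],(400,400)),cv2.resize(D['pixels'][:300],(400,200))]))"
```

```text
t 16.1 tcp [ 0.6175 -0.0367  0.0395] toolz [ 0.581 -0.148 -0.8  ] tooly [-0.255 -0.967 -0.005] q [-0.08  0.53  1.89 -0.84  0.14  2.55] tilt 36.8 head -14.3 F [-0.3 -0.3 -1.4] 0.5982534902042085 63.38980793952942
(0.6182, -0.0327, 0.0351) -> [-3. -4.  3.]
```

View pics/m5.png

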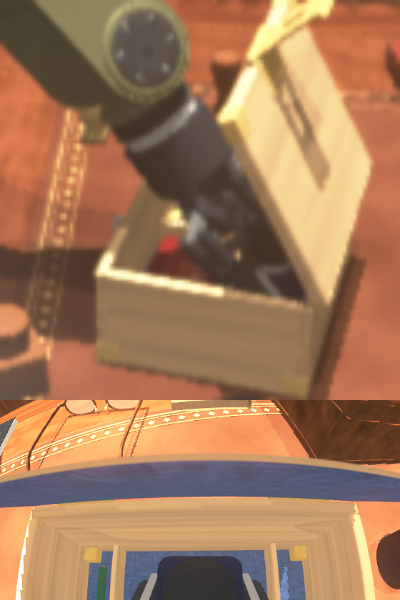

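Side crop: the gripper holds the bottle inside the rear compartment at (275,265), and the lid is untouched. In the wrist view the bottle sits between the dividers at (205,580). Lowering the last few millimetres.

>>> jog_arm --pt "-2 0 2 0 1" --pt "-3 0 4 0 1" --pt "-3 0 4 0 1"

```text
time_s: 16.55
tool_pos: [0.6193, -0.0363, 0.0374]
eef_rot: [0.037, 0.941, -0.122, 0.314]
contact_force: [-0.0, -0.2, -1.2]
finger_gap: 0.602
finger_force: 63.4
```

```bash
python3 -c "
from h import *
go()"
```

```text
t 16.6 tcp [ 0.6193 -0.0363  0.0374] toolz [ 0.582 -0.146 -0.8  ] tooly [-0.253 -0.967 -0.008] q [-0.08  0.53  1.88 -0.84  0.13  2.55] tilt 36.9 head -14.1 F [-0.  -0.2 -1.2] 0.601711430768409 63.39004397392273
```

>>> jog_arm --pt "-2 0 2 -2 1" --pt "-3 0 4 -3 1" --pt "-3 0 4 -3 1"

```text
time_s: 16.85
tool_pos: [0.6206, -0.0362, 0.0343]
eef_rot: [0.044, 0.943, -0.097, 0.314]
contact_force: [-2.2, -0.5, 9.7]
finger_gap: 0.601
finger_force: 64.5
```

```bash
python3 -c "
from h import *
go()"
```

```text
t 16.9 tcp [ 0.6206 -0.0362  0.0343] toolz [ 0.585 -0.145 -0.798] tooly [-0.211 -0.977  0.023] q [-0.08  0.54  1.88 -0.89  0.13  2.55] tilt 37.0 head -13.9 F [-2.2 -0.5  9.7] 0.6012488717906039 64.5405650138855
```

>>> jog_arm --pt "0 0 0 0 0.25" --pt "0 0 0 0 0.25" --pt "0 0 0 0 0.25" --pt "0 0 0 0 0.25"

```text
time_s: 17.25
tool_pos: [0.6193, -0.0362, 0.0325]
eef_rot: [0.045, 0.944, -0.098, 0.313]
contact_force: [-0.1, 0.5, -0.5]
finger_gap: 0.748
finger_force: 0.0
```

```bash
python3 -c "
from h import *
go()"
```

```text
t 17.2 tcp [ 0.6193 -0.0362  0.0325] toolz [ 0.581 -0.145 -0.801] tooly [-0.212 -0.977  0.023] q [-0.08  0.54  1.88 -0.89  0.13  2.55] tilt 36.8 head -14.0 F [-0.1  0.5 -0.5] 0.7479323874089909 0.0
```

>>> jog_arm --pt "0 0 -15 0 0.25" --pt "0 0 -35 0 0.25" --pt "0 0 -70 0 0.25" --pt "0 0 -110 0 0.25" --pt "0 0 -150 0 0.25" --pt "0 0 -190 0 0.25" --pt "0 0 -230 0 0.6" --pt "0 0 -230 0 1"

```text
time_s: 18.05
tool_pos: [0.4852, -0.0022, 0.2213]
eef_rot: [0.044, 0.943, -0.097, 0.316]
contact_force: [1.5, 0.1, -1.2]
finger_gap: 0.421
finger_force: 0.0
```

```bash
cat > scan.py <<'E'
from h import *
go()
a=np.radians(-14.2);ex=np.array([np.cos(a),np.sin(a)]);ey=np.array([-ex[1],ex[0]]);c=np.array([.5805,-.0232])
tcp=st()[0];print('tcp box',((tcp[:2]-c)@ex).round(4),((tcp[:2]-c)@ey).round(4))
d=get_image('scene');W=cloud(d);p=W[85:245,235:350].reshape(-1,3)
B=np.c_[(p[:,:2]-c)@ex,(p[:,:2]-c)@ey,p[:,2]]
k=(B[:,2]>.1)&(abs(B[:,1])<.11)&(B[:,0]>-.11)&(B[:,0]<.1);q=B[k]
ang=np.arctan2(q[:,2]-.09,.085-q[:,0]);r=np.hypot(q[:,2]-.09,.085-q[:,0])
m=(r>.05)&(r<.15);print('lid underside ang p10/50/90',np.percentile(ang[m],[10,50,90]).round(3),m.sum())
h=(abs(q[:,1])<.025)&(r>.18);print('hasp',q[h][np.argsort(r[h])][::max(1,h.sum()//6)].round(3).tolist(),h.sum())
E
python3 scan.py; python3 -c "
from h import *
d=get_image('wrist');W=0
cv2.imwrite('pics/w6.png',d['pixels'])"
```

```text
t 18.1 tcp [ 0.4852 -0.0022  0.2213] toolz [ 0.587 -0.145 -0.796] tooly [-0.211 -0.977  0.022] q [-0.01 -0.08  2.12 -0.3   0.49  1.98] tilt 37.2 head -13.9 F [ 1.5  0.1 -1.2] 0.42146621422440717 0.0
tcp box -0.0975 -0.003
lid underside ang p10/50/90 [1.076 1.094 1.119] 1512
hasp [[0.029, -0.016, 0.261], [0.031, 0.015, 0.266], [0.037, -0.016, 0.273], [0.046, -0.01, 0.281], [0.056, 0.011, 0.289], [0.059, -0.008, 0.294], [-0.108, 0.016, 0.227]] 329
```

View pics/w6.png

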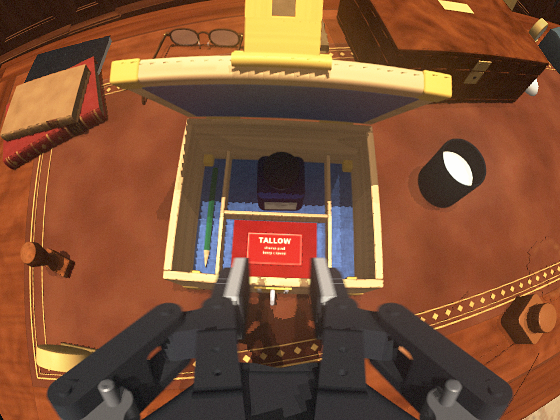

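The wrist view shows the bottle upright in the rear compartment at (280,180) and released. The lid is at about 1.10 rad and the hasp up at about 2.85 rad, at (285,30). The stamp (45,260), clock (65,355) and candle (455,170) are undisturbed. Now the lid: I'll hook closed fingertips behind its edge at box y = -75 mm, beside the hasp.

```bash
cat > bx.py <<'E'
from h import *
a=np.radians(-14.2);ex=np.array([np.cos(a),np.sin(a)]);ey=np.array([-ex[1],ex[0]]);c=np.array([.5805,-.0232])
f=lambda X,Y,z:tuple(np.r_[c+X*ex/1000+Y*ey/1000,z/1000].round(4).tolist())
def now():
    p=st()[0];print('box X,Y,z mm',((p[:2]-c)@ex*1000).round(1),((p[:2]-c)@ey*1000).round(1),(p[2]*1000).round(1))
def lid(al,r=148): return 85-r*np.cos(al)+14*np.sin(al)+2, 90+r*np.sin(al)+14*np.cos(al)+15.4
E
python3 -c "
from bx import *
now();go(f(-80,-50,300),f(-22,-75,330),f(42,-75,246))"
```

```text
box X,Y,z mm -96.9 -3.4 217.4
t 18.1 tcp [ 0.4857 -0.0027  0.2174] toolz [ 0.583 -0.145 -0.799] tooly [-0.212 -0.977  0.023] q [-0.02 -0.07  2.12 -0.3   0.48  1.98] tilt 36.9 head -14.0 F [ 0.4 -0.1 -0.5] 0.2458524551414375 0.0
(0.4907, -0.052, 0.3) -> [ 61.  49. -56.]
(0.5408, -0.0905, 0.33) -> [125.  77. -45.]
(0.6028, -0.1062, 0.246) -> [125.  77.  60.]
```

>>> jog_arm --pt "61 49 -56 0 1" --pt "61 49 -56 0 1" --pt "125 77 -45 0 1" --pt "125 77 -45 0 1" --pt "125 77 -45 0 1" --pt "125 77 -10 0 1" --pt "125 77 25 0 1" --pt "125 77 60 0 1" --pt "125 77 60 0 1" --pt "125 77 60 0 1"

```text
time_s: 19.15
tool_pos: [0.6019, -0.106, 0.2435]
eef_rot: [0.044, 0.944, -0.098, 0.311]
contact_force: [-0.7, -0.4, 0.4]
finger_gap: 0.002
finger_force: 0.0
```

```bash
python3 -c "
from bx import *
now();go(*[f(X,-75,z) for X,z in [lid(al) for al in (1.05,.95,.85,.75,.65,.55,.45,.35,.25,.15,.07,0)]])"; python3 scan.py | tail -2
```

```text
box X,Y,z mm 41.1 -75.0 243.5
t 19.1 tcp [ 0.6019 -0.106   0.2435] toolz [ 0.579 -0.145 -0.802] tooly [-0.212 -0.977  0.023] q [-0.23  0.17  1.79 -0.02  0.54  1.56] tilt 36.6 head -14.0 F [-0.7 -0.4  0.4] 0.002494169343022862 0.0
(0.5868, -0.1022, 0.2407) -> [-14.  -1.  -7.]
(0.574, -0.0989, 0.2339) -> [-29.  -1.  -9.]
(0.5619, -0.0959, 0.2258) -> [-44.  -2. -10.]
(0.5507, -0.093, 0.2165) -> [-58.  -2. -10.]
(0.5404, -0.0904, 0.2061) -> [-73.  -3.  -8.]
(0.5312, -0.0881, 0.1947) -> [-88.  -4.  -4.]
(0.5232, -0.0861, 0.1824) -> [-102.   -4.    1.]
(0.5163, -0.0843, 0.1693) -> [-115.   -5.    7.]
(0.5108, -0.0829, 0.1556) -> [-128.   -5.   14.]
(0.5066, -0.0819, 0.1414) -> [-140.   -6.   23.]
(0.5043, -0.0813, 0.1297) -> [-149.   -6.   31.]
(0.503, -0.0809, 0.1194) -> [-156.   -6.   39.]
lid underside ang p10/50/90 [1.078 1.095 1.12 ] 1575
hasp [[0.022, -0.016, 0.258], [0.022, -0.013, 0.26], [0.024, -0.021, 0.261], [0.025, -0.017, 0.263], [0.029, 0.008, 0.265], [-0.014, -0.025, 0.294]] 66
```

>>> jog_arm --pt "-14 -1 -6 0 1" --pt "-29 -1 -8 0 1" --pt "-44 -2 -9 0 1" --pt "-58 -2 -9 0 1" --pt "-73 -3 -7 0 1" --pt "-88 -4 -3 0 1" --pt "-102 -4 2 0 1" --pt "-115 -5 8 0 1"

```text
time_s: 20.0
tool_pos: [0.5175, -0.0844, 0.1713]
eef_rot: [0.045, 0.943, -0.097, 0.314]
contact_force: [0.9, -0.6, 0.6]
finger_gap: 0.001
finger_force: 0.5
```

```bash
python3 -c "
from bx import *
now();go(*[f(X,-75,z) for X,z in [lid(al) for al in (.25,.15,.07,0,-.02)]])"; python3 scan.py | tail -2
```

```text
box X,Y,z mm -46.1 -74.8 171.3
t 20.0 tcp [ 0.5175 -0.0844  0.1713] toolz [ 0.584 -0.146 -0.798] tooly [-0.212 -0.977  0.023] q [-0.23  0.08  2.08 -0.03  0.33  1.58] tilt 37.0 head -14.0 F [ 0.9 -0.6  0.6] 0.000918991224407947 0.47496675972464875
(0.5108, -0.0829, 0.1556) -> [-15.  -0.   8.]
(0.5066, -0.0819, 0.1414) -> [-27.  -1.  17.]
(0.5043, -0.0813, 0.1297) -> [-36.  -1.  25.]
(0.503, -0.0809, 0.1194) -> [-43.  -2.  33.]
(0.5027, -0.0809, 0.1164) -> [-45.  -2.  35.]
lid underside ang p10/50/90 [0.434 0.493 0.582] 433
hasp [[-0.073, 0.018, 0.177], [-0.071, 0.009, 0.182], [-0.075, -0.015, 0.178], [-0.073, -0.001, 0.185], [-0.075, 0.012, 0.185], [-0.07, 0.009, 0.197]] 102
```

>>> jog_arm --pt "-15 0 9 0 1" --pt "-27 -1 18 0 1" --pt "-36 -1 26 0 1" --pt "-43 -2 34 0 1" --pt "-46 -2 37 0 1" --pt "-46 -2 37 0 1" --pt "-46 -2 37 0 1"

```text
time_s: 20.75
tool_pos: [0.506, -0.0813, 0.1174]
eef_rot: [0.045, 0.942, -0.097, 0.317]
contact_force: [-12.1, 0.8, 28.5]
finger_gap: 0.001
finger_force: 14.0
```

```bash
cat > s2.py <<'E'
from bx import *
now();go(*[f(X,-75,z) for X,z in [lid(al) for al in (0,-.03,-.06)]])
for n,(x0,y0,x1,y1) in(('scene',(225,95,360,245)),('side',(250,145,345,270))):
  p=cloud(get_image(n))[y0:y1,x0:x1].reshape(-1,3);B=np.c_[(p[:,:2]-c)@ex,(p[:,:2]-c)@ey,p[:,2]]*1000
  for xc in(-60,-20,20,60):
    k=(abs(B[:,0]-xc)<12)&(B[:,1]>40)&(B[:,1]<95)&(B[:,2]>85)&(B[:,2]<200);print(n,xc,k.sum(),np.median(B[k,2]).round(1),end='; ')
  h=(abs(B[:,1])<19)&(B[:,2]>112)&(B[:,2]<185)&(B[:,0]>-135)&(B[:,0]<-30);q=B[h];q=q[np.argsort(q[:,2])]
  print('\nhasp',h.sum(),q[::max(1,len(q)//8)].round().tolist())
E
python3 s2.py
```

```text
box X,Y,z mm -57.9 -74.6 117.4
t 20.8 tcp [ 0.506  -0.0813  0.1174] toolz [ 0.589 -0.147 -0.794] tooly [-0.212 -0.977  0.023] q [-0.23  0.17  2.16 -0.07  0.16  1.62] tilt 37.4 head -14.0 F [-12.1   0.8  28.5] 0.0005092205594308248 13.993909259515931
(0.503, -0.0809, 0.1194) -> [-1.  0. -3.]
(0.5026, -0.0809, 0.115) -> [-4.  0. -0.]
(0.5024, -0.0808, 0.1105) -> [-7.  0.  3.]
scene -60 67 104.0; scene -20 0 nan; scene 20 0 nan; scene 60 1 102.4; 
hasp 179 [[-95.0, 2.0, 112.0], [-93.0, 16.0, 118.0], [-96.0, 19.0, 124.0], [-99.0, 7.0, 131.0], [-99.0, -16.0, 139.0], [-102.0, -16.0, 146.0], [-105.0, -9.0, 152.0], [-106.0, 4.0, 159.0], [-103.0, 19.0, 166.0]]
side -60 93 106.1; side -20 95 106.0; side 20 94 106.1; side 60 101 105.9; 
hasp 10 [[-88.0, 1.0, 113.0], [-90.0, 18.0, 117.0], [-98.0, 16.0, 146.0], [-101.0, 10.0, 168.0], [-104.0, 19.0, 169.0], [-103.0, 14.0, 169.0], [-101.0, 17.0, 170.0], [-93.0, -18.0, 180.0], [-94.0, -14.0, 180.0], [-96.0, -19.0, 183.0]]
  return _methods._mean(a, axis=axis, dtype=dtype,
  ret = ret.dtype.type(ret / rcount)
```

The lid is shut: its top is level at z ≈ 105 mm across its depth. The hasp stands at about 2.9 rad. Next I hook behind the hasp tip at box y = -20 mm, beside the slot and staple.

```bash
python3 -c "
from bx import *
now();go(f(-90,-75,190),f(-117,-20,221),f(-81,-20,173))"
```

```text
box X,Y,z mm -57.9 -74.6 117.4
t 20.9 tcp [ 0.506  -0.0813  0.1174] toolz [ 0.589 -0.147 -0.794] tooly [-0.212 -0.977  0.023] q [-0.23  0.17  2.16 -0.07  0.16  1.62] tilt 37.4 head -14.0 F [-12.3   0.6  28.3] -0.005591363598285884 14.04796183865983
(0.4749, -0.0738, 0.19) -> [ 19.   1. -77.]
(0.4622, -0.0139, 0.221) -> [  18.  -54. -118.]
(0.4971, -0.0227, 0.173) -> [ 18. -54. -58.]
```

>>> jog_arm --pt "10 0 -40 0 1" --pt "19 1 -77 0 1" --pt "18 -10 -118 0 1" --pt "18 -54 -118 0 1" --pt "18 -54 -118 0 1" --pt "18 -54 -100 0 1" --pt "18 -54 -80 0 1" --pt "18 -54 -60 0 1" --pt "18 -54 -58 0 1" --pt "18 -54 -58 0 1"

```text
time_s: 21.85
tool_pos: [0.4954, -0.0225, 0.1694]
eef_rot: [0.045, 0.944, -0.098, 0.313]
contact_force: [-0.6, 0.1, -0.2]
finger_gap: -0.0
finger_force: 0.0
```

```bash
cat > s3.py <<'E'
from bx import *
now()
L=lambda X,z:f(X+2,-20,z+15.4)
U=lambda X,z:f(X-15.4,-20,z+2.2)
go(L(-111,150),L(-120,139.6),L(-128.6,130.7),L(-136,117.7),L(-139,103),L(-137.7,88),L(-132,74),U(-115,72),U(-108,59),U(-100,53),U(-92,50),U(-88,50))
E
python3 s3.py; python3 s2.py 2>/dev/null| grep -v '>' | tail -4
```

```text
box X,Y,z mm -82.7 -20.2 169.4
t 21.9 tcp [ 0.4954 -0.0225  0.1694] toolz [ 0.582 -0.146 -0.8  ] tooly [-0.212 -0.977  0.023] q [-0.07  0.03  2.15 -0.32  0.34  1.97] tilt 36.8 head -14.1 F [-0.6  0.1 -0.2] -0.00032682646080895914 0.0
(0.4699, -0.0159, 0.1654) -> [-23.  -1. -13.]
(0.4612, -0.0136, 0.155) -> [-37.  -2. -10.]
(0.4529, -0.0115, 0.1461) -> [-49.  -2.  -8.]
(0.4457, -0.0097, 0.1331) -> [-63.  -3.  -2.]
(0.4428, -0.009, 0.1184) -> [-74.  -3.   8.]
(0.444, -0.0093, 0.1034) -> [-82.  -3.  21.]
(0.4496, -0.0107, 0.0894) -> [-86.  -4.  36.]
(0.4492, -0.0106, 0.0742) -> [-95.  -4.  48.]
(0.456, -0.0123, 0.0612) -> [-97.  -4.  62.]
(0.4637, -0.0143, 0.0552) -> [-95.  -4.  72.]
(0.4715, -0.0162, 0.0522) -> [-90.  -4.  79.]
(0.4754, -0.0172, 0.0522) -> [-87.  -4.  81.]
scene -60 73 104.3; scene -20 32 103.8; scene 20 16 104.2; scene 60 64 103.9; 
hasp 227 [[-93.0, 0.0, 112.0], [-96.0, 16.0, 119.0], [-97.0, -13.0, 126.0], [-99.0, 16.0, 136.0], [-102.0, 15.0, 146.0], [-106.0, -13.0, 154.0], [-108.0, -9.0, 161.0], [-106.0, -8.0, 165.0], [-103.0, -18.0, 180.0]]
side -60 83 106.4; side -20 92 106.0; side 20 93 106.2; side 60 93 106.1; 
hasp 96 [[-89.0, -14.0, 112.0], [-93.0, 17.0, 118.0], [-94.0, 3.0, 123.0], [-94.0, -18.0, 127.0], [-99.0, -18.0, 133.0], [-100.0, 4.0, 140.0], [-102.0, -6.0, 150.0], [-104.0, -19.0, 166.0]]
```

>>> jog_arm --pt "-12 0 -8 0 1" --pt "-23 -1 -12 0 1" --pt "-37 -2 -10 0 1" --pt "-49 -2 -8 0 1" --pt "-63 -3 -2 0 1" --pt "-74 -3 8 0 1" --pt "-74 -3 8 0 1"

```text
time_s: 22.65
tool_pos: [0.4415, -0.0089, 0.117]
eef_rot: [0.045, 0.944, -0.097, 0.312]
contact_force: [1.8, 0.0, 0.0]
finger_gap: 0.001
finger_force: 0.0
```

```bash
cat > s4.py <<'E'
from bx import *
for n,(x0,y0,x1,y1) in(('scene',(225,95,360,245)),('side',(240,145,345,270))):
  p=cloud(get_image(n))[y0:y1,x0:x1].reshape(-1,3);B=np.c_[(p[:,:2]-c)@ex,(p[:,:2]-c)@ey,p[:,2]]*1000
  k=(B[:,0]>-70)&(B[:,0]<80)&(B[:,1]>30)&(B[:,1]<95)&(B[:,2]>92)&(B[:,2]<130);m=np.polyfit(B[k,0],B[k,2],1);print(n,'lid',k.sum(),'slope',-m[0].round(3))
  h=(B[:,1]<19)&(B[:,1]>7)&(B[:,2]>30)&(B[:,2]<170)&(B[:,0]>-165)&(B[:,0]<-87);q=B[h];q=q[np.argsort(q[:,2])]
  print('hasp',h.sum(),q[::max(1,len(q)//9)].round().tolist())
E
python3 s3.py;python3 s4.py
```

```text
box X,Y,z mm -138.3 -20.3 117.0
t 22.6 tcp [ 0.4415 -0.0089  0.117 ] toolz [ 0.58  -0.145 -0.801] tooly [-0.212 -0.977  0.024] q [-0.04  0.03  2.31 -0.63  0.21  2.32] tilt 36.7 head -14.1 F [1.8 0.  0. ] 0.0011507271251948936 0.0
(0.4699, -0.0159, 0.1654) -> [ 52.   2. -21.]
(0.4612, -0.0136, 0.155) -> [ 39.   1. -18.]
(0.4529, -0.0115, 0.1461) -> [ 27.   1. -16.]
(0.4457, -0.0097, 0.1331) -> [ 13.   0. -10.]
(0.4428, -0.009, 0.1184) -> [ 2. -0. -0.]
(0.444, -0.0093, 0.1034) -> [-6. -0. 12.]
(0.4496, -0.0107, 0.0894) -> [-10.  -1.  27.]
(0.4492, -0.0106, 0.0742) -> [-19.  -1.  39.]
(0.456, -0.0123, 0.0612) -> [-21.  -1.  54.]
(0.4637, -0.0143, 0.0552) -> [-19.  -1.  63.]
(0.4715, -0.0162, 0.0522) -> [-14.  -1.  70.]
(0.4754, -0.0172, 0.0522) -> [-11.  -1.  73.]
scene lid 634 slope 0.001
hasp 36 [[-88.0, 15.0, 52.0], [-87.0, 12.0, 70.0], [-131.0, 15.0, 100.0], [-133.0, 9.0, 101.0], [-138.0, 7.0, 101.0], [-138.0, 14.0, 102.0], [-138.0, 18.0, 103.0], [-156.0, 10.0, 103.0], [-154.0, 15.0, 106.0]]
side lid 693 slope 0.0
hasp 60 [[-128.0, 9.0, 101.0], [-119.0, 18.0, 103.0], [-116.0, 7.0, 104.0], [-126.0, 14.0, 104.0], [-97.0, 11.0, 104.0], [-105.0, 8.0, 105.0], [-122.0, 17.0, 106.0], [-88.0, 9.0, 107.0], [-154.0, 15.0, 160.0], [-163.0, 17.0, 166.0]]
```

The leaf is now level, straight out to the front, and the lid is still shut (slope 0). The last joint is near its limit, so I'll back off, turn the closed fingers by -90° and carry on.

>>> jog_arm --pt "0 0 -20 0 1" --pt "0 0 -20 -16 1" --pt "0 0 -20 -32 1" --pt "0 0 -20 -48 1" --pt "0 0 -20 -64 1" --pt "0 0 -20 -90 1" --pt "0 0 -20 -90 1" --pt "0 0 -20 -90 1" --pt "0 0 -20 -90 1" --pt "0 0 -20 -90 1" --pt "0 0 -20 -90 1" --pt "0 0 -20 -90 1"

```text
time_s: 23.95
tool_pos: [0.4314, -0.0062, 0.135]
eef_rot: [0.254, 0.734, 0.6, 0.189]
contact_force: [-0.1, 0.2, 0.3]
finger_gap: 0.002
finger_force: 0.0
```

```bash
cat > s3.py <<'E'
from bx import *
now()
L=lambda X,z:f(X+5,-17,z+17.5)
U=lambda X,z:f(X-18.2,-17,z)
go(L(-139,103),L(-137.7,88),L(-132,74),U(-115,72),U(-108,59),U(-100,53),U(-92,50),U(-88,50))
E
python3 s3.py
```

```text
box X,Y,z mm -148.7 -20.1 135.0
t 23.9 tcp [ 0.4314 -0.0062  0.135 ] toolz [ 0.583 -0.145 -0.8  ] tooly [ 0.786 -0.151  0.6  ] q [-0.03 -0.04  2.32 -0.52  0.26  0.63] tilt 36.9 head -14.0 F [-0.1  0.2  0.3] 0.002022340368826261 0.0
(0.4464, -0.0068, 0.1205) -> [ 3.  3. 20.]
(0.4477, -0.0071, 0.1055) -> [ 3. -5. 33.]
(0.4532, -0.0085, 0.0915) -> [ 3. -9. 48.]
(0.4472, -0.007, 0.072) -> [  4. -25.  60.]
(0.454, -0.0087, 0.059) -> [  4. -28.  74.]
(0.4617, -0.0107, 0.053) -> [  4. -25.  84.]
(0.4695, -0.0126, 0.05) -> [  4. -20.  91.]
(0.4734, -0.0136, 0.05) -> [  4. -17.  93.]
```

>>> jog_arm --pt "3 3 20 0 1" --pt "3 -1 27 0 1" --pt "3 -5 33 0 1" --pt "3 -7 40 0 1" --pt "3 -9 48 0 1" --pt "4 -17 54 0 1" --pt "4 -25 60 0 1" --pt "4 -25 60 0 1"

```text
time_s: 24.75
tool_pos: [0.4484, -0.0096, 0.0806]
eef_rot: [0.247, 0.737, 0.601, 0.187]
contact_force: [-0.2, 0.9, -0.2]
finger_gap: 0.001
finger_force: 0.0
```

```bash
python3 s3.py;python3 s4.py
```

```text
box X,Y,z mm -131.4 -19.2 80.6
t 24.8 tcp [ 0.4484 -0.0096  0.0806] toolz [ 0.573 -0.139 -0.808] tooly [ 0.793 -0.157  0.589] q [-0.04  0.14  2.31 -1.04  0.13  1.16] tilt 36.1 head -13.6 F [-0.2  0.9 -0.2] 0.0007405687888897165 0.0
(0.4464, -0.0068, 0.1205) -> [  1.  21. -34.]
(0.4477, -0.0071, 0.1055) -> [  2.  14. -21.]
(0.4532, -0.0085, 0.0915) -> [ 2. 10. -6.]
(0.4472, -0.007, 0.072) -> [ 2. -6.  6.]
(0.454, -0.0087, 0.059) -> [ 2. -8. 21.]
(0.4617, -0.0107, 0.053) -> [ 2. -6. 30.]
(0.4695, -0.0126, 0.05) -> [ 2. -1. 37.]
(0.4734, -0.0136, 0.05) -> [ 2.  2. 40.]
scene lid 511 slope 0.004
hasp 0 []
side lid 698 slope -0.002
hasp 22 [[-125.0, 9.0, 67.0], [-125.0, 8.0, 71.0], [-120.0, 12.0, 76.0], [-117.0, 9.0, 79.0], [-114.0, 10.0, 82.0], [-109.0, 14.0, 87.0], [-106.0, 14.0, 91.0], [-101.0, 7.0, 96.0], [-99.0, 10.0, 98.0], [-92.0, 14.0, 103.0], [-87.0, 17.0, 106.0]]
```

>>> jog_arm --pt "2 -4 10 0 1" --pt "2 -6 20 0 1" --pt "2 -6 30 0 1" --pt "2 -2 37 0 1" --pt "2 -1 37 0 1" --pt "2 -1 37 0 1"

```text
time_s: 25.45
tool_pos: [0.472, -0.0156, 0.0627]
eef_rot: [0.237, 0.739, 0.603, 0.184]
contact_force: [-0.3, 0.2, 0.9]
finger_gap: -0.004
finger_force: 0.0
```

```bash
python3 s3.py;python3 s4.py
```

```text
box X,Y,z mm -107.0 -19.2 62.7
t 25.4 tcp [ 0.472  -0.0156  0.0627] toolz [ 0.558 -0.128 -0.82 ] tooly [ 0.804 -0.161  0.572] q [-0.07  0.24  2.25 -1.04  0.11  1.15] tilt 34.9 head -12.9 F [-0.3  0.2  0.9] -0.004026735855061581 0.0
(0.4464, -0.0068, 0.1205) -> [  3.  11. -63.]
(0.4477, -0.0071, 0.1055) -> [  3.   4. -50.]
(0.4532, -0.0085, 0.0915) -> [  3.   0. -35.]
(0.4472, -0.007, 0.072) -> [  3. -16. -23.]
(0.454, -0.0087, 0.059) -> [  3. -18.  -8.]
(0.4617, -0.0107, 0.053) -> [  3. -15.   2.]
(0.4695, -0.0126, 0.05) -> [  3. -10.   9.]
(0.4734, -0.0136, 0.05) -> [ 2. -6. 11.]
scene lid 474 slope 0.0
hasp 4 [[-97.0, 12.0, 32.0], [-97.0, 12.0, 35.0], [-95.0, 10.0, 35.0], [-94.0, 14.0, 35.0]]
side lid 695 slope -0.0
hasp 4 [[-91.0, 9.0, 104.0], [-91.0, 10.0, 107.0], [-89.0, 15.0, 107.0], [-88.0, 9.0, 108.0]]
```

>>> jog_arm --pt "0 3 3 0 1" --pt "0 6 5 0 1" --pt "0 6 5 0 1" --pt "0 6 5 0 1"

```text
time_s: 25.95
tool_pos: [0.477, -0.0166, 0.0614]
eef_rot: [0.236, 0.739, 0.604, 0.183]
contact_force: [-44.9, 10.5, 32.1]
finger_gap: 0.002
finger_force: 22.9
```

```bash
python3 s3.py|head -2;python3 s4.py
```

```text
box X,Y,z mm -102.0 -19.0 61.4
t 25.9 tcp [ 0.477  -0.0166  0.0614] toolz [ 0.555 -0.128 -0.822] tooly [ 0.806 -0.16   0.57 ] q [-0.07  0.25  2.24 -1.    0.11  1.11] tilt 34.7 head -13.0 F [-44.9  10.5  32.1] 0.002003460079914866 22.868954996993125
scene lid 450 slope 0.001
hasp 3 [[-89.0, 12.0, 33.0], [-92.0, 9.0, 34.0], [-97.0, 8.0, 37.0]]
side lid 698 slope -0.001
hasp 4 [[-91.0, 11.0, 102.0], [-92.0, 13.0, 104.0], [-89.0, 13.0, 105.0], [-90.0, 15.0, 106.0]]
```

Pressed flat with about 45 N. Now I back straight off and check.

>>> jog_arm --pt "0 -6 -6 0 1" --pt "0 -14 -12 0 1" --pt "0 -20 -18 0 1" --pt "0 -20 -60 0 1" --pt "0 -20 -100 0 1" --pt "0 -20 -150 0 1" --pt "0 -20 -150 0 1" --pt "0 -20 -150 0 1"

```text
time_s: 26.85
tool_pos: [0.3795, 0.006, 0.1788]
eef_rot: [0.24, 0.738, 0.602, 0.189]
contact_force: [0.9, -0.5, -0.1]
finger_gap: 0.002
finger_force: 0.0
```

```bash
sed -i 's/q\[::max/q[::max/; s/B\[:,1\]>7/B[:,1]>-19/' s4.py; python3 s3.py|head -2;python3 s4.py
python3 -c "
from h import *
a=get_image('scene')['pixels'];b=get_image('wrist')['pixels'];s=get_image('side')['pixels']
cv2.imwrite('pics/f.png',np.hstack([np.vstack([cv2.resize(a[130:250,150:410],(400,185)),cv2.resize(s[140:310,210:340],(400,400))[:390]]),cv2.resize(b,(400,575))]))"
```

```text
box X,Y,z mm -202.0 -21.0 178.8
t 26.9 tcp [0.3795 0.006  0.1788] toolz [ 0.567 -0.127 -0.814] tooly [ 0.798 -0.16   0.581] q [-0.   -0.29  2.38 -0.29  0.46  0.42] tilt 35.5 head -12.6 F [ 0.9 -0.5 -0.1] 0.002121209817368848 0.0
scene lid 694 slope -0.0
hasp 321 [[-94.0, 2.0, 31.0], [-96.0, -17.0, 37.0], [-91.0, 7.0, 45.0], [-92.0, -8.0, 54.0], [-103.0, -2.0, 63.0], [-98.0, -2.0, 72.0], [-89.0, 13.0, 79.0], [-91.0, -2.0, 88.0], [-89.0, 2.0, 96.0], [-89.0, 11.0, 104.0]]
side lid 693 slope 0.0
hasp 14 [[-99.0, -1.0, 72.0], [-91.0, -18.0, 92.0], [-90.0, -11.0, 104.0], [-90.0, 8.0, 105.0], [-91.0, -8.0, 105.0], [-91.0, 2.0, 105.0], [-91.0, -18.0, 105.0], [-90.0, -3.0, 105.0], [-88.0, -8.0, 106.0], [-87.0, 16.0, 106.0], [-88.0, 1.0, 106.0], [-90.0, 15.0, 107.0], [-88.0, 10.0, 107.0], [-91.0, 9.0, 107.0]]
```

View pics/f.png

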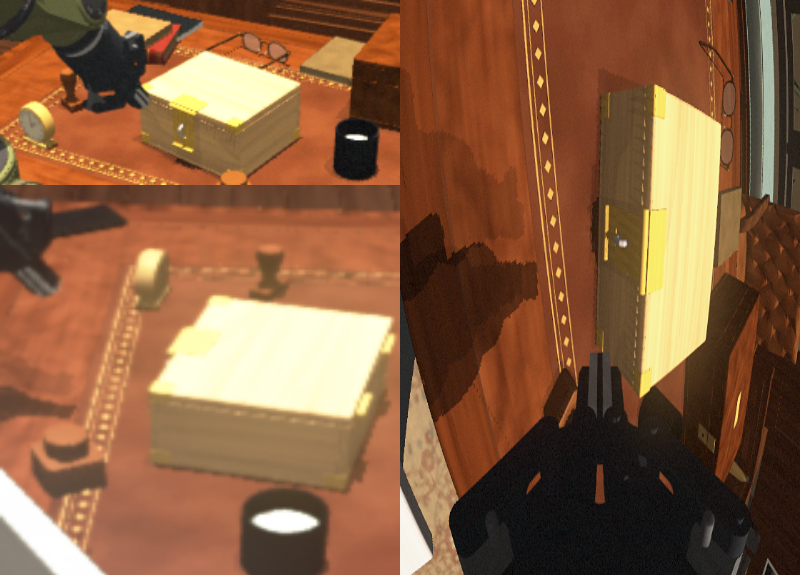

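The lid is shut and level. The hasp lies flat over the staple, at (180,125) in the scene crop and (620,243) in the wrist view. The stamp, clock and candle are standing, and the arm is clear, so I'm handing in.

```bash
python3 -c "
from rig import *
print(sign_off())"
```

```text
the job is handed in; nothing more can be done
None
```

The job is handed in (no verdict was returned). The bottle stands upright in the rear compartment, the lid is shut, the hasp lies flat over the staple, and the stamp, candle and clock are still standing.

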